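# Load the feed magazine with blanks like the sample

### The job

Load the boring machine's feed magazine for the next batch: take the three blanks that have the same shape as the sample lying alone beside the loading apron, and feed them lengthwise through the mouth one after another, each pushing the last deeper, until you feel the row come up solid against the hidden stop, with its tell-tale pin pushed in; do not ram it. Leave the sample where it lies, the blanks of the other shape on the bench, and the sanding block and tape measure alone.

Things in the scene. Friction and masses are not known exactly. Their poses are not given: they have to be found in the camera images.
- magazine: fixed feed magazine of a boring machine: a grey sheet-steel tube of rectangular section on a plywood board (92 mm wide), with an open loading apron before its mouth. Origin on the bench top under the mouth's centre; x runs level into the tube, z up. Tube: x = 0 to 314 mm, 50 mm wide and 34 mm high inside, roofed (roof top 49 mm over the bench), closed at the far end
- mouth (a point): centre of the mouth's lower edge, on the channel floor 12 mm over the bench; axes as the magazine's. Flared cheeks as high as the tube stand 10 mm out before the mouth, 50 mm apart at the mouth, 63 mm at their front (68 mm over their outsides), with a turned-up lip above. Blanks slide at 1 to 3 N
- apron_end (a point): centre of the apron's rear end, on its floor, at x = -150 mm of the magazine, 12 mm over the bench and level with the tube's floor; axes as the magazine's. The apron is open above and behind; two rails 10 mm wide, 52 mm apart and 8 mm above the floor guide a blank from x = -148 to -10 mm
- sample_spot (a point): the sample's place on the bench, on the robot's side of the apron, at x = -130, y = +105 mm of the magazine; axes as the magazine's. The blank lying alone within 30 mm of it (square_4 or round_4) is the sample
- telltale (a joint): travel in m of the brass pin in the stop, 0 to 0.012 pressed in (then 12 mm out of the black knob at the closed end); stays where pushed. The stop is out of sight in the tube, its depth differs every time: with three blanks hard against it the last one's tail is 12 to 45 mm out before the mouth. The last 12 mm press the pin (5 N more), then it is solid
- cork_block: bystander: cork sanding block, 65 x 110 x 29 mm, origin at the centre of its underside
- tape_measure: bystander: tape measure, 64 x 103 x 36 mm, origin at the centre of its underside
- square_1: square-ended hardwood block blank, a plain rectangular block with four corners seen from above, 46 x 82 x 30 mm, lying flat on the bench. Origin: centre of its underside; its y axis runs along the 82 mm length, z up.
- round_1: round-ended hardwood block blank, both ends full half-circles of 23 mm radius seen from above, 46 x 82 x 30 mm overall, lying flat on the bench. Origin: centre of its underside; its y axis runs along the 82 mm length, z up.
- square_2: square-ended hardwood block blank, a plain rectangular block with four corners seen from above, 46 x 82 x 30 mm, lying flat on the bench. Origin: centre of its underside; its y axis runs along the 82 mm length, z up.
- round_2: round-ended hardwood block blank, both ends full half-circles of 23 mm radius seen from above, 46 x 82 x 30 mm overall, lying flat on the bench. Origin: centre of its underside; its y axis runs along the 82 mm length, z up.
- square_3: square-ended hardwood block blank, a plain rectangular block with four corners seen from above, 46 x 82 x 30 mm, lying flat on the bench. Origin: centre of its underside; its y axis runs along the 82 mm length, z up.
- round_3: round-ended hardwood block blank, both ends full half-circles of 23 mm radius seen from above, 46 x 82 x 30 mm overall, lying flat on the bench. Origin: centre of its underside; its y axis runs along the 82 mm length, z up.
- square_4: square-ended hardwood block blank, a plain rectangular block with four corners seen from above, 46 x 82 x 30 mm, lying flat on the bench; it is either the sample or a spare among the other blanks. Origin: centre of its underside; its y axis runs along the 82 mm length, z up.
- round_4: round-ended hardwood block blank, both ends full half-circles of 23 mm radius seen from above, 46 x 82 x 30 mm overall, lying flat on the bench; it is either the sample or a spare among the other blanks. Origin: centre of its underside; its y axis runs along the 82 mm length, z up.

How it is judged:
At the end, for the whole second after the job is handed in: Three blanks of the sample's shape at rest in the channel: centres no more than 12 mm before the mouth, 7 mm off the centre line, 6 mm off the floor, 0.12 rad askew; tell-tale in by over 9 mm; sample within 40 mm of its start and 50 mm of its spot; other shapes on the bench top (value of joint telltale above 0.009 m and ((distance of square_4 from where it was at the start of the episode below 0.04 m and horizontal distance between square_4 and sample_spot below 0.05 m and x of each of square_1, square_2, square_3 in the frame of mouth above -0.012 m and y of square_1 in the frame of mouth between -0.007 and 0.007 m and z of each of square_1, square_2, square_3 in the frame of mouth below 0.006 m and angle between the y axis of each of square_1, square_2, square_3 and the x axis of magazine, either way round below 0.12 rad and linear speed of each of square_1, square_2, square_3 below 0.01 m/s and y of square_2 in the frame of mouth between -0.007 and 0.007 m and y of square_3 in the frame of mouth between -0.007 and 0.007 m and height (world z) of each of round_1, round_2, round_3, round_4 below 0.008 m) or (distance of round_4 from where it was at the start of the episode below 0.04 m and horizontal distance between round_4 and sample_spot below 0.05 m and x of each of round_1, round_2, round_3 in the frame of mouth above -0.012 m and y of round_1 in the frame of mouth between -0.007 and 0.007 m and z of each of round_1, round_2, round_3 in the frame of mouth below 0.006 m and angle between the y axis of each of round_1, round_2, round_3 and the x axis of magazine, either way round below 0.12 rad and linear speed of each of round_1, round_2, round_3 below 0.01 m/s and y of round_2 in the frame of mouth between -0.007 and 0.007 m and y of round_3 in the frame of mouth between -0.007 and 0.007 m and height (world z) of each of square_1, square_2, square_3, square_4 below 0.008 m))); the robot touches nothing.
It fails at once if a blank is rammed: forced against the magazine or its stop with over 60 N (contact force between any of square_1, square_2, square_3, square_4, round_1, round_2, round_3, round_4 and magazine above 60 N).
It fails at once if the sanding block or the tape measure is shifted by more than 25 mm (distance of any of cork_block, tape_measure from where it was at the start of the episode above 0.025 m).
It also fails if it takes over 72 s, if anything falls off the work surface, if the arm or the gripper's body presses on something with over 40 N, if the wrist force passes 120 N, or if a joint passes its speed limit or range.

### The arm

A 6-joint arm with a two-finger parallel gripper is mounted at the origin on a cart in front of the work surface, level with it; the furniture and walls round the work are solid. World frame = base frame: x ahead of the robot, y to its left, z up, the work surface at z = 0. Lengths are in m, angles in rad, forces in N, time in s.
With the tool pointing down it reaches from about 0.3 to 0.875 m from the base axis. Payload 6.4 kg.
Tool frame: the origin (TCP) lies between the finger pads; the fingertips stand 11 mm ahead of it and the grasp point (between the pads) lies 8 mm behind it (ctrl.tcp_to_tips is the distance from the TCP to the fingertips, in m); x points along the fingers, z is the direction in which the jaws open and shut, and the axes are right-handed (so a half turn about x gives the same grasp; the last joint's range is limited). The gripper opens to 85 mm and grips with 20 to 120 N. Pads are 22 mm wide; open, the fingers measure 114 mm over their backs; the gripper's body (76 mm by 85 mm) begins 54 mm behind the grasp point. The pads swing forward as they close: fully open they stand 13 mm farther back than shut.
Start: joints at [-1.356, 0.181, 1.607, -0, 1.354, -0.206], TCP at [0.235, -0.525, 0.242] pointing down, gripper open.
Joint ranges: [-2.99, 2.99], [-0.89, 2.07], [0.3, 2.58], [-1.14, 4.28], [0, 2.63], [-3.12, 3.12]. Speed limits (rad/s): [2.57, 2.57, 3.01, 3.14, 3.14, 3.14].

### API

Orientations are given as a unit quaternion [w, x, y, z].
In Python, from bench import ctrl, eyes, hand_in gives the robot as it stands. The module is installed in compiled form; this text tells all that it offers.
- The arm moves only by the tool step_arm, never from a script. Its arguments are lists of equal length, an entry for each row: "xyz": the shift along the world's x, y, z in mm, a list of three; "spin": the turn about the world's z in rad; "fingers": the opening in per cent of the stroke, from 0 (shut) to 100 (fully open). A call has 1 to 10 rows; each row is the pose to reach, as a shift and turn from the pose commanded when the call began; what a row does not reach only later rows make up. A row lasts 1/10 s, in which the tool goes at most 50 mm and 8.59 degrees, less where a joint would pass 70% of its speed; a pose out of reach is approached as far as the arm can. A call with a gripper value outside its range is refused whole. The fingers move at their own pace and stop on an object; the grip force is fixed at half the most. Time passes only in rows, so rows that repeat a pose let the fingers close. It gives the time, the measured TCP pose, the force and the opening at its end, in the units of the state.
- ctrl.get_obs(): the state, without advancing time (a new reading comes with each control period).
- eyes.camera(name): name is "scene" or "top" or "wrist"; returns the picture (480x640x3 uint8, red, green, blue); there is no depth.
- eyes.camera_model(name): a dict with "vertical_fov" (degrees; the focal length in pixels is half the picture's height over the tangent of half this angle, whatever the lens; pixels are square), "cx", "cy" (the principal point, pixels), "dist_coeffs" ([k1, k2, p1, p2, k3] as OpenCV has them; the pictures are not rectified), "pose" (4x4, takes a point from camera to world coordinates); the wrist camera has in their place "tool_from_camera" (4x4, takes a point from camera to tool coordinates, whose origin is the TCP and whose axes are the tool frame's). Camera axes: x right, y up, looking along -z (the intrinsics and any distortion apply to the point x, -y, -z); pixel columns grow to the right and rows downward; lengths in m; the calibration is good to about 2 mm. A picture is of the moment at which its call begins: read the wrist's pose just before it. camera_model takes no time and is no camera call.
- hand_in(): hands the job in, once; it reports no verdict.
The state is a dict: "time_s": time; "q": joint angles; "dq": joint speeds; "joint_efforts": joint torques, N m; "eef_pos": TCP position; "eef_rot": TCP orientation; "wrist_force": force on the tool from outside, world axes, zero at the start; "torque": the same for the moment, N m; "opening": opening from 0.0 (shut) to 1.0 (fully open).
Only numpy, scipy, OpenCV 4.12 (cv2) and the standard library are available. Lean on these libraries where they do the work, as an engineer would, in place of code of your own. Each camera call takes 0.05 s, during which the arm holds its last target.

## Working session

There is one attempt and no reset: what is moved stays moved. The work goes in short steps, Python scripts to look and compute and a tool call to move; the robot and the scene stay as the last step left them, time stands still between calls to the robot, and variables do not carry over. Pictures are saved under pics/ and viewed, and the job is handed in when it is done.

Besides the shell and the picture viewer there is one more tool, called after ">>>" as name(argument=value, ...) on one line, values as JSON. step_arm: Moves the arm, as the interface text tells. Its arguments: {"type":"object","properties":{"xyz":{"type":"array"},"spin":{"type":"array"},"fingers":{"type":"array"}},"required":["xyz","spin","fingers"]}

```bash
mkdir -p pics; python3 - <<'E'
from bench import ctrl, eyes
import cv2
for n in ("scene","top","wrist"):
    im=eyes.camera(n); cv2.imwrite(f"pics/{n}0.png",im[:,:,::-1])
    m=eyes.camera_model(n); print(n,m)
print(ctrl.get_obs())
E
```

```text
scene {'vertical_fov': 53.20319319254053, 'cx': 330.94084995412675, 'cy': 241.8573383181322, 'dist_coeffs': array([0.03209742, 0.        , 0.        , 0.        , 0.        ]), 'pose': array([[ 0.60781529,  0.33097484, -0.72181453, -0.41179332],
       [-0.79372311,  0.2804165 , -0.53978719, -0.78842529],
       [ 0.02375273,  0.90101179,  0.43314382,  0.63799842],
       [ 0.        ,  0.        ,  0.        ,  1.        ]])}
top {'vertical_fov': 43.29579068017121, 'cx': 318.8495280275152, 'cy': 239.32156405406013, 'dist_coeffs': array([-0.18626107,  0.        ,  0.        ,  0.        ,  0.        ]), 'pose': array([[ 1.19398701e-02,  9.78045458e-01, -2.08049325e-01,
         2.31452871e-01],
       [-9.99928716e-01,  1.16882835e-02, -2.43858681e-03,
        -6.31560740e-02],
       [ 4.66907527e-05,  2.08063611e-01,  9.78115296e-01,
         1.54570525e+00],
       [ 0.00000000e+00,  0.00000000e+00,  0.00000000e+00,
         1.00000000e+00]])}
wrist {'vertical_fov': 64.8101858006142, 'cx': 319.6802979399715, 'cy': 235.20770142630502, 'dist_coeffs': array([0.02107187, 0.        , 0
[... 353 characters left out ...]
  0.00000000e+00,
         1.00000000e+00]])}
{'time_s': 0.15, 'q': array([-1.35629919e+00,  1.81363473e-01,  1.60777519e+00, -2.26959858e-05,
        1.35380269e+00, -2.06282482e-01]), 'dq': array([-0.00079406, -0.00281607, -0.00205645,  0.00023554,  0.00155969,
       -0.00056812]), 'joint_efforts': array([-2.93367675e-04, -4.45266080e+01, -3.51692963e+01, -3.65807564e-04,
        5.81900749e-03, -4.73431555e-05]), 'eef_pos': array([ 0.23480142, -0.5244267 ,  0.2415965 ]), 'eef_rot': array([ 0.59305209,  0.38488291,  0.59374024, -0.38422246]), 'wrist_force': array([0.81228867, 0.49576191, 0.12478843]), 'torque': array([-0.01159244, -0.01806987, -0.03627776]), 'opening': 0.9998283539361197}
```

View pics/top0.png

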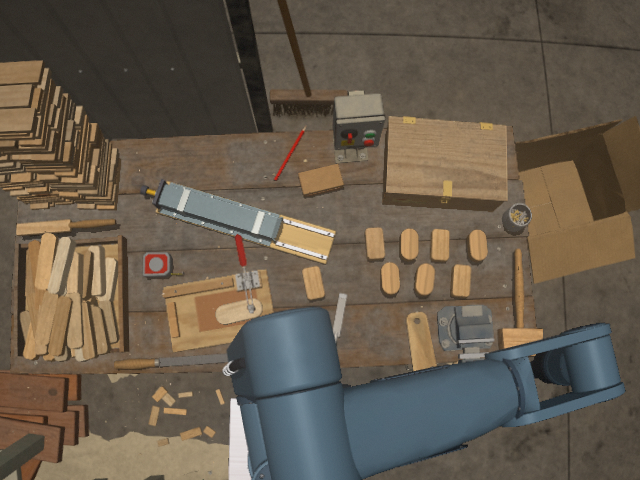

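View pics/scene0.png

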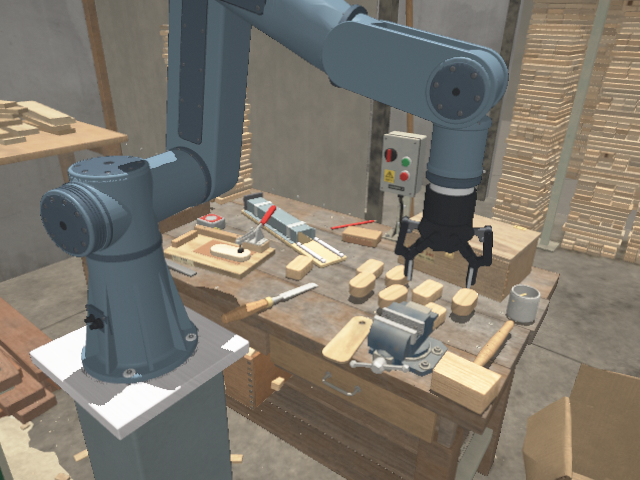

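View pics/wrist0.png

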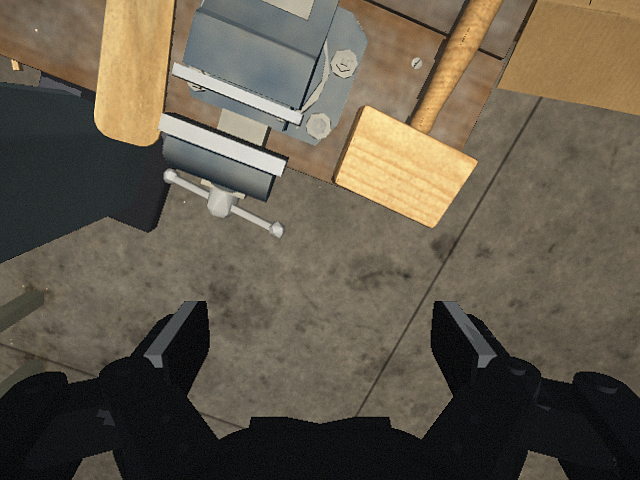

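The top view shows the magazine from (150,190) to (335,245), the sample at (314,283) and seven blanks near (365–490, 230–295). I'll enlarge it to check the shapes.

```bash
cat > h.py <<'E'
import numpy as np, cv2
from bench import ctrl, eyes
from scipy.spatial.transform import Rotation as R
def K(m):
    f=240/np.tan(np.radians(m["vertical_fov"]/2)); return np.array([[f,0,m["cx"]],[0,f,m["cy"]],[0,0,1]])
def pose(n,m,obs=None):
    if "pose" in m: return m["pose"]
    T=np.eye(4); T[:3,:3]=R.from_quat(np.roll(obs["eef_rot"],-1)).as_matrix(); T[:3,3]=obs["eef_pos"]
    return T@m["tool_from_camera"]
def cast(px,z,m,T):
    p=cv2.undistortPoints(np.array(px,float).reshape(-1,1,2),K(m),m["dist_coeffs"])[:,0]
    d=np.c_[p[:,0],-p[:,1],-np.ones(len(p))]@T[:3,:3].T
    o=T[:3,3]; return o+d*((z-o[2])/d[:,2])[:,None]
def proj(P,m,T):
    P=np.atleast_2d(P); c=(P-T[:3,3])@T[:3,:3]; c=c*[1,-1,-1]
    return cv2.projectPoints(c,np.zeros(3),np.zeros(3),K(m),m["dist_coeffs"])[0][:,0]
E
python3 - <<'E'
import cv2
im=cv2.imread("pics/top0.png")
cv2.imwrite("pics/topA.png",cv2.resize(im[215:310,290:500],None,fx=3.8,fy=3.8,interpolation=cv2.INTER_CUBIC))
cv2.imwrite("pics/topB.png",cv2.resize(im[170:275,135:345],None,fx=3.8,fy=3.8,interpolation=cv2.INTER_CUBIC))
E
```

```text
(no output)
```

View pics/topA.png

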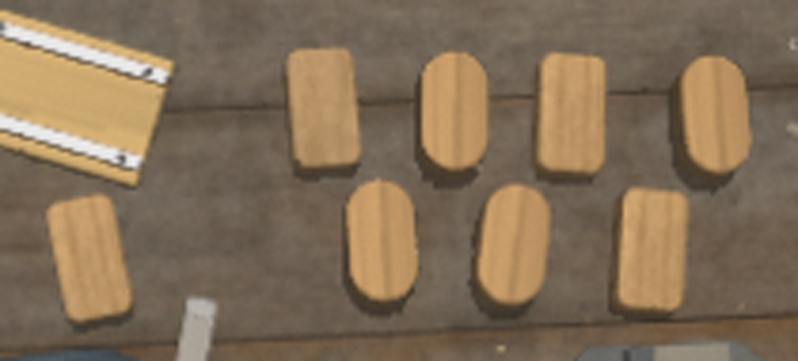

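View pics/topB.png

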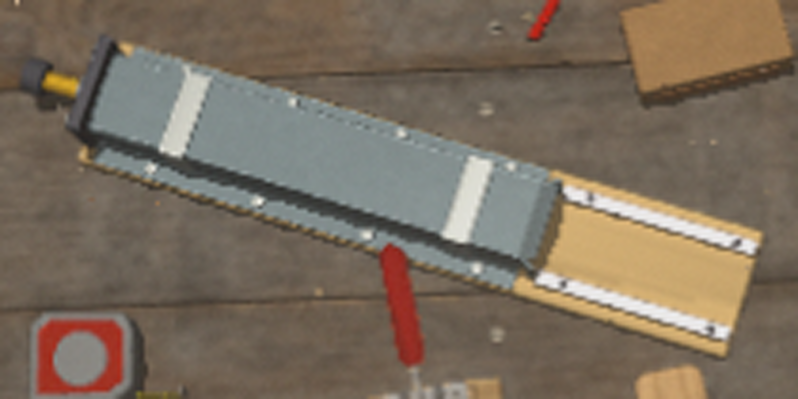

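The sample (crop (90,258)) is square-ended. The square blanks in the group are at crop (322,108), (570,112) and (652,248), and the other four are round. Next I'll measure them.

```bash
cat > meas.py <<'E'
from h import *
im=cv2.imread("pics/top0.png"); m=eyes.camera_model("top"); T=pose("top",m)
hsv=cv2.cvtColor(im,cv2.COLOR_BGR2HSV)
mask=cv2.inRange(hsv,(8,70,125),(25,200,255)); mask[:215]=0;mask[310:]=0;mask[:,:290]=0;mask[:,495:]=0
mask=cv2.morphologyEx(mask,cv2.MORPH_OPEN,np.ones((2,2)))
cs,_=cv2.findContours(mask,cv2.RETR_EXTERNAL,cv2.CHAIN_APPROX_NONE)
for c in cs:
    if cv2.contourArea(c)<150: continue
    P=cast(c[:,0],0.03,m,T)[:,:2]*1000
    (cx,cy),(w,h),a=cv2.minAreaRect(P.astype(np.float32))
    b=cv2.boxPoints(((cx,cy),(w,h),a)); e=[b[1]-b[0],b[2]-b[1]]; e=max(e,key=np.linalg.norm)
    print(c[:,0].mean(0).round(),"c",round(cx,1),round(cy,1),"size",round(w,1),round(h,1),"axis deg",round(np.degrees(np.arctan2(e[1],e[0]))%180,1),"fill",round(cv2.contourArea(P.astype(np.float32))/(w*h),2))
# apron corners (plywood top z~.012)
for u,v in [(754/3.8+135,234/3.8+170),(724/3.8+135,352/3.8+170)]:
    print("board rear corner",cast([[u,v]],0.012,m,T)*1000)
E
python3 meas.py
```

```text
[314. 283.] c 441.6 -48.6 size 83.0 47.2 axis deg 12.1 fill 0.9
[463. 281.] c 450.0 -428.0 size 46.8 81.8 axis deg 174.8 fill 0.9
[426. 280.] c 452.8 -333.2 size 46.3 80.1 axis deg 178.6 fill 0.84
[391. 279.] c 454.6 -243.7 size 79.5 45.8 axis deg 0.6 fill 0.85
[479. 245.] c 542.6 -474.5 size 77.4 45.9 axis deg 3.0 fill 0.86
[441. 245.] c 542.8 -374.5 size 46.9 80.2 axis deg 178.1 fill 0.9
[410. 244.] c 543.3 -295.1 size 44.2 81.6 axis deg 179.0 fill 0.86
[376. 244.] c 544.8 -205.0 size 81.3 46.7 axis deg 3.1 fill 0.89
[311. 241.] c 549.4 -37.0 size 117.4 50.6 axis deg 73.5 fill 0.88
board rear corner [[578.71533816 -96.9775234   12.        ]]
board rear corner [[496.57532738 -77.24093015  12.        ]]
```

```bash
cat > mag.py <<'E'
from h import *
im=cv2.imread("pics/top0.png"); m=eyes.camera_model("top"); T=pose("top",m)
hsv=cv2.cvtColor(im,cv2.COLOR_BGR2HSV)
mask=cv2.inRange(hsv,(0,0,185),(180,60,255)); mask[:205]=0;mask[275:]=0;mask[:,:272]=0;mask[:,345:]=0
cs,_=cv2.findContours(mask,cv2.RETR_EXTERNAL,cv2.CHAIN_APPROX_NONE)
for c in cs:
    if cv2.contourArea(c)<20: continue
    P=cast(c[:,0],0.020,m,T)[:,:2]*1000
    l=cv2.fitLine(P.astype(np.float32),cv2.DIST_L2,0,.01,.01).ravel()
    print("rail",c[:,0].mean(0),cv2.minAreaRect(P.astype(np.float32)),"dir deg",np.degrees(np.arctan2(l[1],l[0])),"pt",l[2:])
    d=l[:2]; s=(P-l[2:])@d; print(" ends",l[2:]+d*s.min(),l[2:]+d*s.max())
# board apron yellow mask
mask=cv2.inRange(hsv,(12,70,125),(28,200,255)); mask[:205]=0;mask[268:]=0;mask[:,:272]=0;mask[:,345:]=0
cs,_=cv2.findContours(mask,cv2.RETR_EXTERNAL,cv2.CHAIN_APPROX_NONE)
for c in cs:
    if cv2.contourArea(c)<100: continue
    P=cast(c[:,0],0.012,m,T)[:,:2]*1000
    print("board",cv2.contourArea(c),cv2.minAreaRect(P.astype(np.float32)),cv2.boxPoints(cv2.minAreaRect(P.astype(np.float32))))
# roof corners by eye in crop
for n,(u,v),z in [("roof far +", (125,45),.049),("roof far -",(85,150),.049),("lip right",(558,183),.049),("lip left",(525,268),.049)]:
    print(n,cast([[u/3.8+135,v/3.8+170]],z,m,T)*1000)
E
python3 mag.py
python3 - <<'E'
import cv2
im=cv2.imread("pics/top0.png")
cv2.imwrite("pics/topC.png",cv2.resize(im[205:270,260:345],None,fx=9,fy=9,interpolation=cv2.INTER_CUBIC))
E
```

```text
rail [302.24050633 250.10126582] ((527.316162109375, -16.65728759765625), (100.45197296142578, 9.515822410583496), 73.73152160644531) dir deg 73.8236 pt [527.1524   -16.961178]
 ends [513.25292236 -64.87715325] [541.24105676  31.60692575]
rail [312.34782609 228.43478261] ((584.8991088867188, -40.445884704589844), (114.275146484375, 9.425333976745605), 73.76622009277344) dir deg 74.08369 pt [584.616   -42.12165]
 ends [569.40803766 -95.45210963] [600.74343222  14.43295432]
board 178.5 ((520.2081298828125, -6.646110534667969), (148.52345275878906, 13.378213882446289), 72.32803344726562) [[491.29126 -75.37284]
 [504.0382  -79.43403]
 [549.125    62.08062]
 [536.37805  66.14181]]
board 951.5 ((558.3247680664062, -24.80890655517578), (137.96421813964844, 51.6656379699707), 73.48799133300781) [[513.9515   -83.604095]
 [563.4864   -98.288315]
 [602.69806   33.986282]
 [553.16315   48.6705  ]]
board 132.5 ((599.4545288085938, -29.74536895751953), (152.36236572265625, 10.579458236694336), 73.1548843383789) [[ 572.31555 -101.12485]
 [ 582.44104 -104.19063]
 [ 626.5935    41.63411]
 [ 616.468     44.69989]]
roof far + [[698.99371336 337.77172116  49.        ]]
roof far - [[623.96655762 360.43779828  49.        ]]
lip right [[603.89167305  35.66664344  49.        ]]
lip left [[545.30730074  56.22777729  49.        ]]
```

View pics/topC.png

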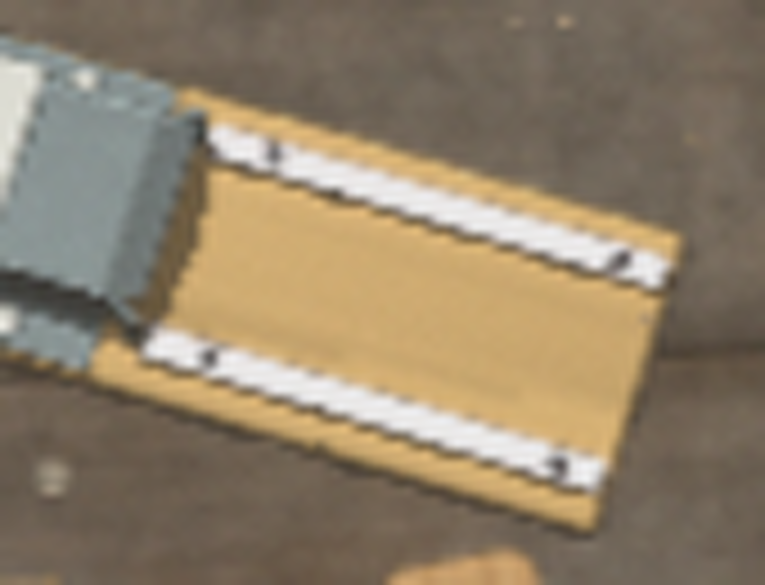

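```bash
python3 - <<'E'
from h import *
o=ctrl.get_obs(); M=R.from_quat(np.roll(o["eef_rot"],-1)).as_matrix(); print(M.round(3)); print(ctrl.tcp_to_tips)
print("jaw angle",np.degrees(np.arctan2(M[1,2],M[0,2])),"tool y ang",np.degrees(np.arctan2(M[1,1],M[0,1])))
m=eyes.camera_model("top");T=pose("top",m)
a=np.radians(73.8);d=np.array([np.cos(a),np.sin(a)]);n=np.array([-d[1],d[0]]);m0=np.array([.580,.0542])
im=cv2.imread("pics/top0.png")
s=cv2.imread("pics/scene0.png");ms=eyes.camera_model("scene")
def P(x,y,z): return np.r_[m0+d*x/1000+n*y/1000,z/1000]
big=cv2.resize(im[170:300,135:345],None,fx=3.8,fy=3.8,interpolation=cv2.INTER_CUBIC)
bs=cv2.resize(s[180:280,190:390],None,fx=4,fy=4,interpolation=cv2.INTER_CUBIC)
for q in [(-150,46,12),(-150,-46,12),(-148,26,20),(-148,-26,20),(-10,26,20),(-10,-26,20),(314,25,49),(314,-25,49),(0,25,49),(0,-25,49),(-130,105,0)]:
    u,v=proj(P(*q),m,T)[0]; cv2.circle(big,(int((u-135+.5)*3.8),int((v-170+.5)*3.8)),4,(0,0,255),1)
    u,v=proj(P(*q),ms,ms["pose"])[0]; cv2.circle(bs,(int((u-190+.5)*4),int((v-180+.5)*4)),4,(0,0,255),1)
cv2.imwrite("pics/ov1.png",big);cv2.imwrite("pics/ov2.png",bs)
E
```

```text
[[-0.     0.913  0.408]
 [ 0.001  0.408 -0.913]
 [-1.     0.    -0.001]]
0.011
jaw angle -65.8908133250954 tool y ang 24.109167354952138
```

View pics/ov1.png

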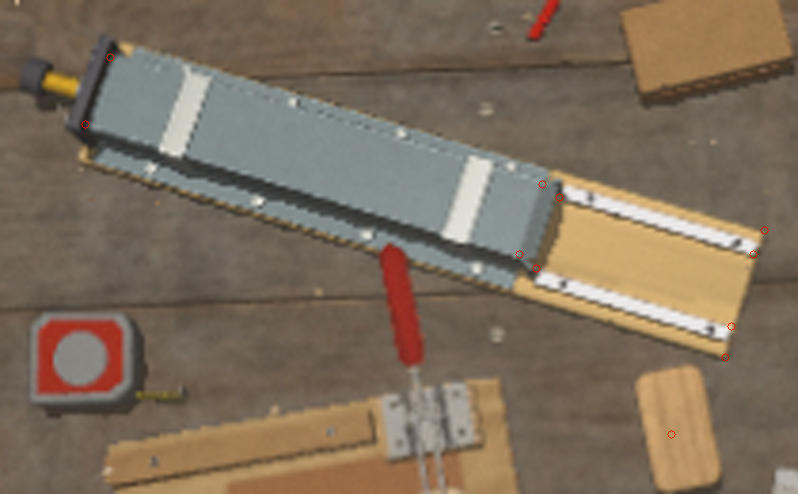

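View pics/ov2.png

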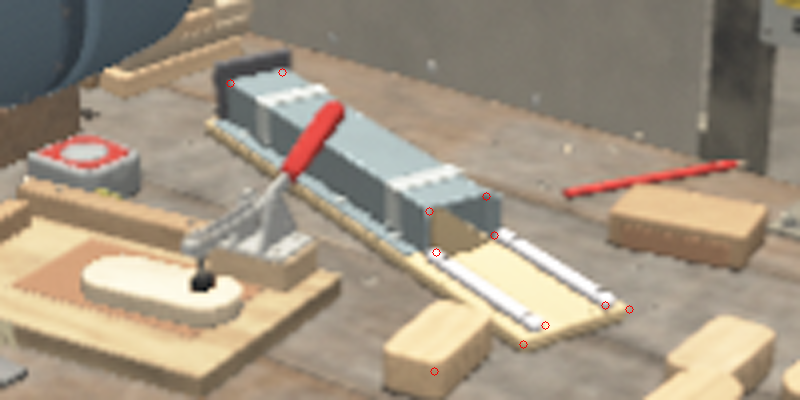

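The marked model points land on the apron, rails and roof in the top view. I'll move over the nearest square blank, the one at world (545, -205).

>>> step_arm(xyz=[[40,40,0],[80,80,0],[120,120,0],[160,165,0],[200,205,0],[240,245,0],[275,285,0],[310,319,0],[310,319,0],[310,319,0]], spin=[-0.05,-0.1,-0.15,-0.2,-0.25,-0.3,-0.35,-0.37,-0.37,-0.37], fingers=[85,85,85,85,85,85,85,85,85,85])

```text
time_s: 1.15
eef_pos: [0.5477, -0.2013, 0.242]
eef_rot: [0.514, 0.486, 0.514, -0.485]
wrist_force: [-0.1, 0.2, -0.7]
opening: 0.852
```

```bash
cat > look.py <<'E'
from h import *
import sys
name=sys.argv[1]
o=ctrl.get_obs(); im=eyes.camera("wrist")[:,:,::-1].copy(); cv2.imwrite(f"pics/{name}.png",im)
m=eyes.camera_model("wrist");T=pose("wrist",m,o)
np.savez(f"{name}.npz",T=T)
M=R.from_quat(np.roll(o["eef_rot"],-1)).as_matrix()
print("t",o["time_s"],"tcp",(o["eef_pos"]*1000).round(1),"tooly",np.degrees(np.arctan2(M[1,1],M[0,1])).round(2),"F",o["wrist_force"].round(1),"open",round(o["opening"],3))
hsv=cv2.cvtColor(im,cv2.COLOR_BGR2HSV)
mask=cv2.inRange(hsv,(8,75,135),(25,220,255))
mask=cv2.morphologyEx(mask,cv2.MORPH_OPEN,np.ones((5,5)))
for c in cv2.findContours(mask,cv2.RETR_EXTERNAL,cv2.CHAIN_APPROX_NONE)[0]:
    if cv2.contourArea(c)<4000: continue
    P=cast(c[:,0],0.03,m,T)[:,:2]*1000
    (cx,cy),(w,h),a=cv2.minAreaRect(P.astype(np.float32))
    b=cv2.boxPoints(((cx,cy),(w,h),a)); e=max([b[1]-b[0],b[2]-b[1]],key=np.linalg.norm)
    print(c[:,0].mean(0).round(),"c",round(cx,1),round(cy,1),"size",round(w,1),round(h,1),"axis",round(np.degrees(np.arctan2(e[1],e[0]))%180,1),"fill",round(cv2.contourArea(P.astype(np.float32))/(w*h),2))
E
python3 look.py w1
```

```text
t 1.15 tcp [ 547.7 -201.3  242. ] tooly 3.25 F [-0.1  0.2 -0.7] open 0.852
[135. 180.] c 560.2 -33.5 size 128.6 49.3 axis 74.1 fill 0.96
[510.  41.] c 695.9 -347.5 size 231.7 67.1 axis 87.4 fill 0.81
```

View pics/w1.png

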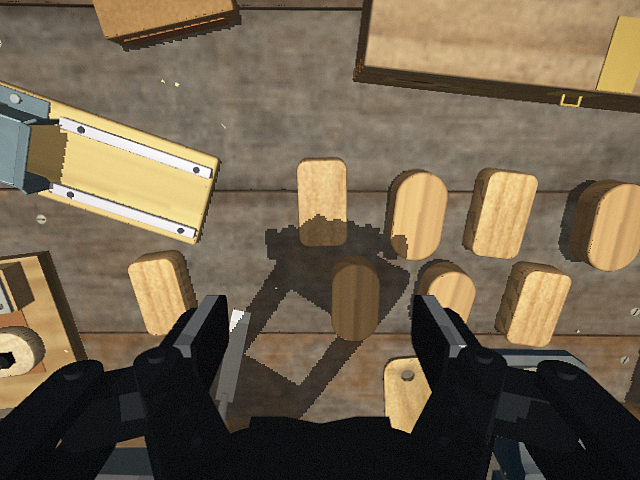

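The wrist view shows blank C with its top face at about (297–347, 158–246). The apron's rear edge runs from (218,160) to (197,242), and the rails are at (60,125)–(212,178) and (45,190)–(195,237). I'll cast these points.

```bash
python3 - <<'E'
from h import *
m=eyes.camera_model("wrist");T=np.load("w1.npz")["T"];im=cv2.imread("pics/w1.png")
c=cast([[297,159],[346,158],[348,244],[300,246]],.03,m,T)[:,:2]*1000;print("C",c.round(1),c.mean(0).round(1))
hsv=cv2.cvtColor(im,cv2.COLOR_BGR2HSV)
mask=cv2.inRange(hsv,(0,0,200),(180,50,255)); mask[:100]=0;mask[250:]=0;mask[:,225:]=0
a=np.radians(73.8);d=np.array([np.cos(a),np.sin(a)]);n=np.array([-d[1],d[0]])
for c in cv2.findContours(mask,cv2.RETR_EXTERNAL,cv2.CHAIN_APPROX_NONE)[0]:
    if cv2.contourArea(c)<200: continue
    P=cast(c[:,0],0.020,m,T)[:,:2]*1000
    r=cv2.minAreaRect(P.astype(np.float32)); print("rail",c[:,0].mean(0).round(),r, "n",(P@n).min().round(1),(P@n).max().round(1),"s",(P@d).min().round(1),(P@d).max().round(1))
for q in [[218,160],[197,243]]:
    p=cast([q],.012,m,T)[0,:2]*1000; print("rear",p,p@d,p@n)
E
```

```text
C [[ 588.9 -177.9]
 [ 592.3 -221.4]
 [ 512.1 -229.5]
 [ 507.4 -184. ]] [ 550.2 -203.2]
rail [119. 210.] ((529.408935546875, -14.097312927246094), (136.38304138183594, 9.507942199707031), 73.74749755859375) n -517.1 -507.5 s 66.0 202.4
rail [134. 147.] ((588.8345336914062, -31.107154846191406), (136.6727294921875, 9.540836334228516), 73.69622039794922) n -578.9 -569.3 s 66.1 202.7
rear [ 581.91572864 -102.91250832] 63.5230808355486 -587.5216743279498
rear [498.66190662 -80.27288988] 62.03668758748196 -501.25730255064127
```

>>> step_arm(xyz=[[2,1,-45],[2,1,-90],[2,1,-135],[2,1,-175],[2,1,-205],[2,1,-218],[2,1,-221],[2,1,-221],[2,1,-221]], spin=[0.02,0.02,0.02,0.02,0.02,0.02,0.02,0.02,0.02], fingers=[85,85,85,85,85,85,85,85,0])

```text
time_s: 2.1
eef_pos: [0.5481, -0.2059, 0.0232]
eef_rot: [0.518, 0.482, 0.516, -0.482]
wrist_force: [0.4, 1.5, 0.9]
opening: 0.702
```

>>> step_arm(xyz=[[0,0,0],[0,0,0],[0,0,0],[0,0,0],[0,0,0]], spin=[0,0,0,0,0], fingers=[0,0,0,0,0])

```text
time_s: 2.6
eef_pos: [0.5485, -0.2058, 0.0236]
eef_rot: [0.519, 0.482, 0.516, -0.482]
wrist_force: [-0.6, 0.5, 6.8]
opening: 0.521
```

```bash
python3 look.py w2
```

```text
t 2.6 tcp [ 548.5 -205.8   23.6] tooly 4.07 F [-0.6  0.5  6.8] open 0.521
[583. 335.] c 552.9 -308.0 size 68.6 46.2 axis 56.5 fill 0.68
[ 22. 304.] c 550.3 -99.3 size 17.1 46.0 axis 170.9 fill 0.77
[319. 251.] c 579.0 -203.6 size 26.5 44.4 axis 91.4 fill 0.78
```

View pics/w2.png

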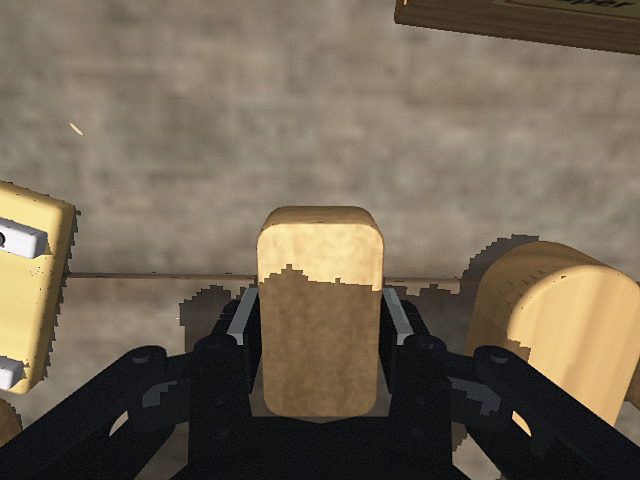

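The blank is held between the pads, with its far end at about row 222 and its near end at row 415. I'll work out where it sits in the grip and what the placing move should be.

```bash
cat > goal.py <<'E'
import numpy as np
# tcp world (xy mm) for magazine coords
a=np.radians(73.75);d=np.array([np.cos(a),np.sin(a)]);n=np.array([-d[1],d[0]]);m0=np.array([580.8,53.1])
def W(x,y=0): return m0+d*x+n*y
def Minv(p): p=np.array(p)-m0; return p@d,p@n
E
python3 - <<'E'
from h import *; from goal import *
m=eyes.camera_model("wrist");T=np.load("w2.npz")["T"]
for q in [(320,226),(320,414)]:
    p=cast([q],.030,m,T)[0,:2]*1000; t=np.radians(4.07); print(p,(p-[548.5,-205.8])@[np.cos(t),np.sin(t)])
for x in (-150,-100,-80,-60,-40,-28,0): print(x,W(x).round(1))
E
```

```text
[ 588.61905417 -202.65143747] 40.241346993129966
[ 511.41295168 -208.18624053] -37.162881672314064
-150 [538.8 -90.9]
-100 [552.8 -42.9]
-80 [558.4 -23.7]
-60 [564.   -4.5]
-40 [569.6  14.7]
-28 [573.   26.2]
0 [580.8  53.1]
```

>>> step_arm(xyz=[[0,0,30],[0,10,60],[2,40,75],[4,70,75],[6,100,75],[8,125,75],[10,150,75],[12,170,75],[13,185,75],[13,185,75]], spin=[0,0.14,0.28,0.42,0.56,0.7,0.84,0.98,1.12,1.216], fingers=[0,0,0,0,0,0,0,0,0,0])

```text
time_s: 3.65
eef_pos: [0.5601, -0.0178, 0.097]
eef_rot: [0.701, 0.098, 0.7, -0.097]
wrist_force: [-0.6, -1.5, -0.4]
opening: 0.522
```

>>> step_arm(xyz=[[0,0,0],[0,0,-20],[0,0,-40],[0,0,-50],[0,0,-50]], spin=[0,0,0,0,0], fingers=[0,0,0,0,0])

```text
time_s: 4.15
eef_pos: [0.5587, -0.0199, 0.045]
eef_rot: [0.699, 0.101, 0.701, -0.101]
wrist_force: [0.2, -0.3, -0.9]
opening: 0.525
```

```bash
python3 look.py w3; python3 - <<'E'
from h import *; from goal import *
o=ctrl.get_obs(); print(Minv(o["eef_pos"][:2]*1000))
E
```

```text
t 4.15 tcp [558.7 -19.9  45. ] tooly 73.62 F [ 0.2 -0.3 -0.9] open 0.525
[319. 179.] c 573.3 29.7 size 24.3 45.6 axis 163.6 fill 0.81
(np.float64(-76.1329555331001), np.float64(-0.07828935162552547))
```

View pics/w3.png

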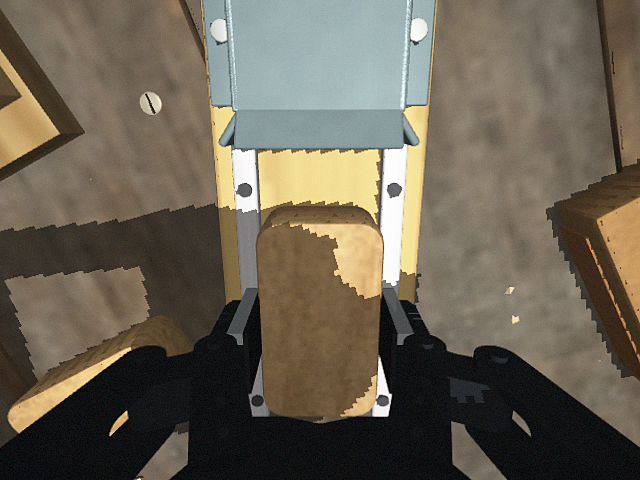

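The blank (columns 257–383) is centred on the rails and the tube (233–407). I'll lower it and advance the nose into the mouth.

>>> step_arm(xyz=[[0,0,-4],[0,0,-8.5],[0,0,-8.5],[2.8,9.6,-8.5],[5.6,19.2,-8.5],[8.4,28.8,-8.5],[10.6,36.5,-8.5],[12,41.3,-8.5],[12,41.3,-8.5]], spin=[0,0,0,0,0,0,0,0,0], fingers=[0,0,0,0,0,0,0,0,0])

```text
time_s: 5.1
eef_pos: [0.5721, 0.0224, 0.0378]
eef_rot: [0.7, 0.1, 0.7, -0.1]
wrist_force: [-0.1, -0.5, -0.2]
opening: 0.523
```

```bash
python3 look.py w4; python3 - <<'E'
from h import *; from goal import *
o=ctrl.get_obs(); print(Minv(o["eef_pos"][:2]*1000))
E
```

```text
t 5.1 tcp [572.1  22.4  37.8] tooly 73.8 F [-0.1 -0.5 -0.2] open 0.523
(np.float64(-32.40543860008214), np.float64(-0.20106356984514287))
```

View pics/w4.png

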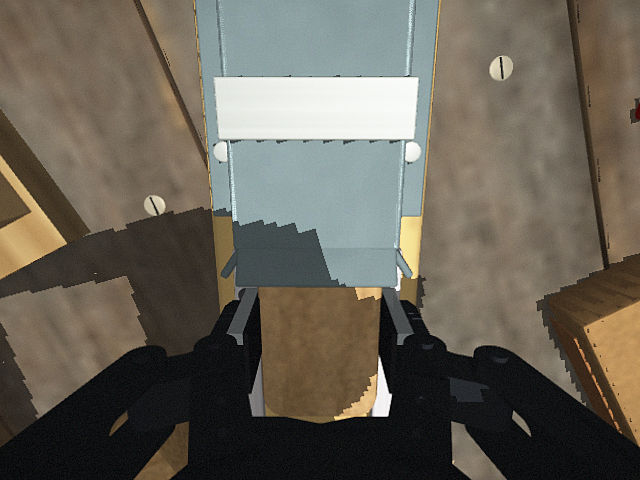

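The nose is inside the mouth and the wrist force is near zero. I'll release, back off along the axis and shut the fingers.

>>> step_arm(xyz=[[0,0,0],[0,0,0],[0,0,0],[-4.2,-14.4,0],[-9.8,-33.6,0],[-15.4,-52.8,0],[-18.2,-62.4,0],[-18.2,-62.4,0],[-18.2,-62.4,0],[-18.2,-62.4,0]], spin=[0,0,0,0,0,0,0,0,0,0], fingers=[75,75,75,75,75,75,75,0,0,0])

```text
time_s: 6.15
eef_pos: [0.5538, -0.0405, 0.0378]
eef_rot: [0.7, 0.1, 0.7, -0.1]
wrist_force: [-0.0, 0.1, -0.5]
opening: 0.242
```

>>> step_arm(xyz=[[0,0,0],[0,0,0],[0,0,0],[0,0,0]], spin=[0,0,0,0], fingers=[0,0,0,0])

```text
time_s: 6.55
eef_pos: [0.5538, -0.0407, 0.0378]
eef_rot: [0.7, 0.1, 0.7, -0.1]
wrist_force: [-0.5, -0.3, 0.4]
opening: -0.002
```

```bash
python3 look.py w5; python3 - <<'E'
from h import *; from goal import *
o=ctrl.get_obs(); print(Minv(o["eef_pos"][:2]*1000),ctrl.tcp_to_tips)
E
```

```text
t 6.55 tcp [553.8 -40.7  37.8] tooly 73.75 F [-0.5 -0.3  0.4] open -0.002
[ 65. 377.] c 441.7 -41.0 size 73.2 35.1 axis 13.5 fill 0.81
[323. 167.] c 569.1 8.7 size 72.1 48.3 axis 73.8 fill 0.79
(np.float64(-97.6860166922006), np.float64(-0.26561536795163887)) 0.011
```

View pics/w5.png

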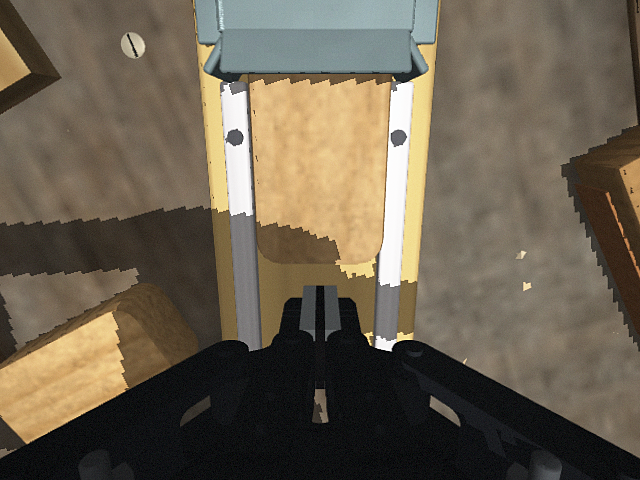

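The fingers are shut behind the blank, with the tail at about row 262 and the pads at about row 288. Now I'll push gently.

>>> step_arm(xyz=[[2.8,9.6,0],[3.9,13.4,0],[5,17.3,0],[6.2,21.1,0],[7.3,25,0],[8.4,28.8,0],[9.5,32.6,0],[10.6,36.5,0],[11.8,40.3,0],[12.6,43.2,0]], spin=[0,0,0,0,0,0,0,0,0,0], fingers=[0,0,0,0,0,0,0,0,0,0])

```text
time_s: 7.6
eef_pos: [0.5664, 0.0026, 0.0378]
eef_rot: [0.7, 0.1, 0.7, -0.1]
wrist_force: [-0.1, -1.2, 0.5]
opening: 0.001
```

>>> step_arm(xyz=[[1.4,4.8,0],[2.8,9.6,0],[4.2,14.4,0],[5.6,19.2,0],[6.7,23,0],[7.3,25,0],[7.3,25,0]], spin=[0,0,0,0,0,0,0], fingers=[0,0,0,0,0,0,0])

```text
time_s: 8.3
eef_pos: [0.5736, 0.0276, 0.0377]
eef_rot: [0.7, 0.1, 0.7, -0.1]
wrist_force: [-0.1, -0.8, 0.7]
opening: -0.0
```

```bash
python3 look.py w6; python3 - <<'E'
from h import *; from goal import *
o=ctrl.get_obs(); print(Minv(o["eef_pos"][:2]*1000),ctrl.tcp_to_tips)
E
```

```text
t 8.3 tcp [573.6  27.6  37.7] tooly 73.75 F [-0.1 -0.8  0.7] open -0.0
[621. 377.] c 684.7 -42.9 size 70.9 21.2 axis 86.8 fill 0.55
(np.float64(-26.611526403176388), np.float64(-0.18925259433318747)) 0.011
```

View pics/w6.png

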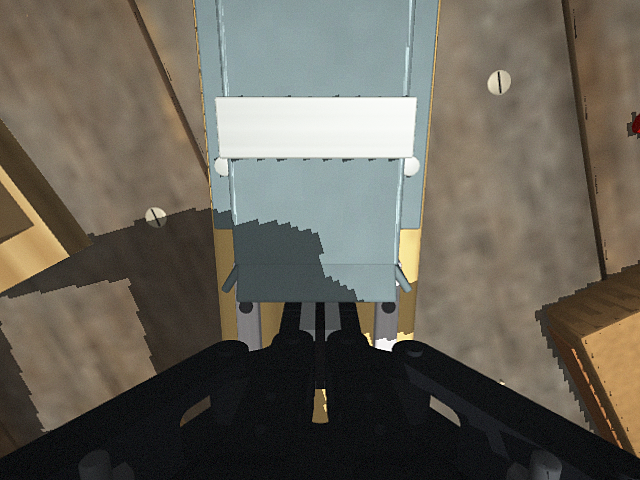

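Blank 1 is in the tube and only its tail is still outside, under the lip. I'll go to the second square blank at about (547, -375).

>>> step_arm(xyz=[[-4,-15,20],[-8,-35,65],[-10,-75,110],[-12,-120,130],[-15,-165,140],[-18,-210,140],[-20,-255,140],[-22,-300,140],[-24,-345,140],[-27,-385,140]], spin=[0,-0.1,-0.25,-0.4,-0.55,-0.7,-0.85,-1.0,-1.15,-1.3], fingers=[0,0,85,85,85,85,85,85,85,85])

```text
time_s: 9.35
eef_pos: [0.546, -0.3601, 0.1777]
eef_rot: [0.495, 0.505, 0.495, -0.505]
wrist_force: [0.4, 0.6, -0.3]
opening: 0.85
```

>>> step_arm(xyz=[[0,-17,0],[0,-17,0],[0,-17,0]], spin=[-0.02,-0.02,-0.02], fingers=[85,85,85])

```text
time_s: 9.65
eef_pos: [0.5464, -0.3739, 0.1773]
eef_rot: [0.492, 0.508, 0.493, -0.508]
wrist_force: [-0.2, 0.3, -0.6]
opening: 0.853
```

```bash
python3 look.py w7
```

```text
t 9.65 tcp [ 546.4 -373.9  177.3] tooly -1.81 F [-0.2  0.3 -0.6] open 0.853
[205. 232.] c 540.6 -285.4 size 47.7 84.6 axis 178.6 fill 0.87
[450. 224.] c 540.8 -472.5 size 85.0 47.7 axis 2.5 fill 0.84
[323.  28.] c 677.9 -378.1 size 421.6 35.3 axis 87.5 fill 0.9
```

View pics/w7.png

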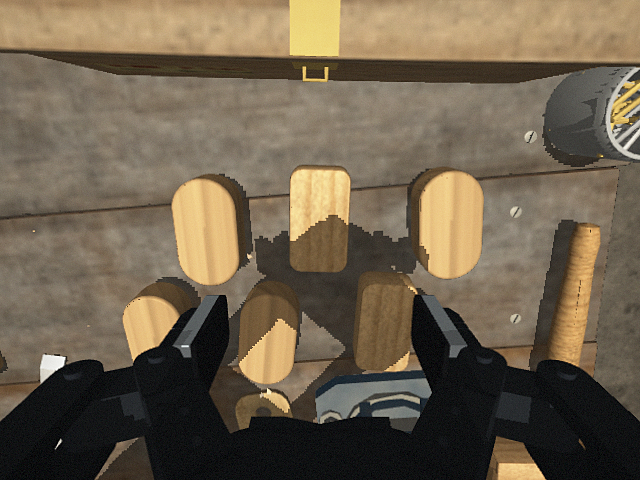

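Blank B's top face covers about (291–350, 166–271), and blank A's about (356–413, 273–370).

```bash
python3 - <<'E'
from h import *
m=eyes.camera_model("wrist");T=np.load("w7.npz")["T"]
for n,c in [("B",[[291,166],[351,166],[347,272],[290,270]]),("A",[[361,273],[417,277],[409,371],[355,369]])]:
    c=cast(c,.03,m,T)[:,:2]*1000;print(n,c.round(1).tolist(),c.mean(0).round(1))
E
```

```text
B [[590.3, -353.6], [589.0, -397.2], [506.1, -393.4], [509.2, -348.5]] [ 548.7 -373.2]
A [[505.0, -404.5], [500.2, -448.8], [413.4, -445.5], [416.6, -399.3]] [ 458.8 -424.5]
```

>>> step_arm(xyz=[[2,0,-45],[2,0,-90],[2,0,-130],[2,0,-150],[2,0,-156],[2,0,-156],[2,0,-156],[2,0,-156],[2,0,-156],[2,0,-156]], spin=[0,0,0,0,0,0,0,0,0,0], fingers=[85,85,85,85,85,85,0,0,0,0])

```text
time_s: 10.7
eef_pos: [0.5501, -0.3759, 0.0245]
eef_rot: [0.493, 0.508, 0.49, -0.508]
wrist_force: [0.6, 1.2, 6.7]
opening: 0.517
```

>>> step_arm(xyz=[[0,0,0],[0,0,0],[0,0,30],[0,0,60]], spin=[0,0,0,0], fingers=[0,0,0,0])

```text
time_s: 11.1
eef_pos: [0.548, -0.3743, 0.0821]
eef_rot: [-0.491, -0.508, -0.492, 0.508]
wrist_force: [0.3, -0.8, -0.8]
opening: 0.524
```

```bash
python3 look.py w8
```

```text
t 11.1 tcp [ 548.  -374.3   82.1] tooly -1.91 F [ 0.3 -0.8 -0.8] open 0.524
[321. 254.] c 556.4 -374.2 size 64.6 32.7 axis 89.4 fill 0.63
[148. 287.] c 541.5 -283.4 size 48.9 81.6 axis 178.8 fill 0.87
[514. 276.] c 538.9 -474.8 size 86.8 48.9 axis 2.7 fill 0.84
```

View pics/w8.png

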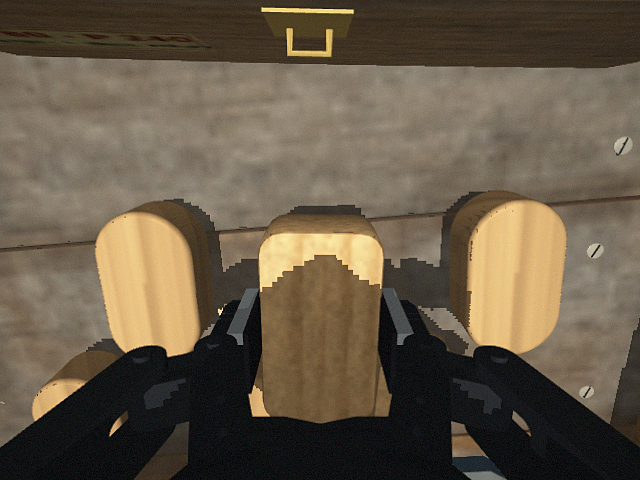

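Blank B is held, with its nose at row 235, so it sits about 2.5 mm behind the TCP. I'll carry it to the apron.

>>> step_arm(xyz=[[0,35,10],[2,75,10],[3,120,10],[5,165,10],[6,210,10],[8,255,10],[9,295,10],[10,330,10],[11,350,10],[11,352.5,10]], spin=[0.14,0.28,0.42,0.56,0.7,0.84,0.98,1.12,1.25,1.32], fingers=[0,0,0,0,0,0,0,0,0,0])

```text
time_s: 12.15
eef_pos: [0.5597, -0.0196, 0.0925]
eef_rot: [0.701, 0.097, 0.7, -0.097]
wrist_force: [-0.4, -0.6, -1.4]
opening: 0.523
```

>>> step_arm(xyz=[[0,0,0],[0,0,-15],[0,0,-35],[0,0,-44],[0,0,-46],[0,0,-46]], spin=[0,0,0,0,0,0], fingers=[0,0,0,0,0,0])

```text
time_s: 12.75
eef_pos: [0.5593, -0.0227, 0.0453]
eef_rot: [0.7, 0.101, 0.7, -0.1]
wrist_force: [-0.3, 0.1, -0.4]
opening: 0.521
```

```bash
python3 look.py w9; cat > mg.py <<'E'
from h import *; from goal import *
o=ctrl.get_obs(); print("mag x,y of TCP",np.round(Minv(o["eef_pos"][:2]*1000),2),"axial F",round(float(o["wrist_force"][:2]@d),2),"lat",round(float(o["wrist_force"][:2]@n),2))
E
python3 mg.py
```

```text
t 12.75 tcp [559.3 -22.7  45.3] tooly 73.65 F [-0.3  0.1 -0.4] open 0.521
[321. 178.] c 572.9 27.4 size 30.5 45.8 axis 163.7 fill 0.75
mag x,y of TCP [-78.58  -1.09] axial F -0.07 lat -0.99
```

View pics/w9.png

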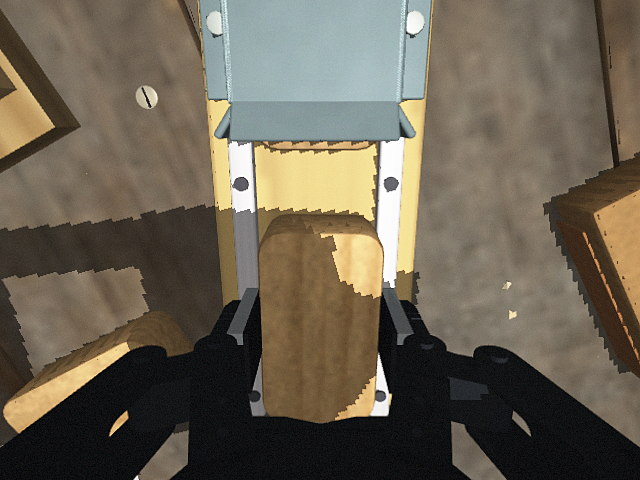

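Blank B sits about 1 mm off centre, so I'll correct that, lower it and advance while it is gripped. It will start pushing blank 1 partway.

>>> step_arm(xyz=[[-1,0.3,-4],[-1,0.3,-7.5],[-1,0.3,-7.5],[1.2,8,-7.5],[3.5,15.7,-7.5],[5.7,23.3,-7.5],[7.9,31,-7.5],[10.2,38.7,-7.5],[11.9,44.5,-7.5],[11.9,44.5,-7.5]], spin=[0,0,0,0,0,0,0,0,0,0], fingers=[0,0,0,0,0,0,0,0,0,0])

```text
time_s: 13.8
eef_pos: [0.5717, 0.0233, 0.0383]
eef_rot: [0.7, 0.1, 0.7, -0.1]
wrist_force: [0.9, 0.1, -0.9]
opening: 0.521
```

```bash
python3 mg.py
```

```text
mag x,y of TCP [-31.19   0.39] axial F 0.35 lat -0.84
```

>>> step_arm(xyz=[[0,0,0],[0,0,0],[0,0,0],[-4.2,-14.4,0],[-9.8,-33.6,0],[-15.4,-52.8,0],[-19,-65.3,0],[-19,-65.3,0],[-19,-65.3,0],[-19,-65.3,0]], spin=[0,0,0,0,0,0,0,0,0,0], fingers=[75,75,75,75,75,75,75,0,0,0])

```text
time_s: 14.8
eef_pos: [0.5526, -0.0426, 0.0383]
eef_rot: [0.7, 0.1, 0.7, -0.1]
wrist_force: [-0.6, 0.4, -1.1]
opening: 0.243
```

>>> step_arm(xyz=[[0,0,0],[0,0,0],[0,0,0],[0,0,0]], spin=[0,0,0,0], fingers=[0,0,0,0])

```text
time_s: 15.2
eef_pos: [0.5525, -0.0428, 0.0383]
eef_rot: [0.7, 0.1, 0.7, -0.1]
wrist_force: [0.4, 0.4, -0.3]
opening: 0.0
```

```bash
python3 look.py w10; python3 mg.py
```

```text
t 15.2 tcp [552.5 -42.8  38.3] tooly 73.76 F [ 0.4  0.4 -0.3] open 0.0
[ 66. 372.] c 441.8 -42.3 size 72.4 37.2 axis 12.5 fill 0.8
[322. 162.] c 567.8 8.2 size 74.9 48.1 axis 72.4 fill 0.8
mag x,y of TCP [-100.01    0.32] axial F 0.06 lat -0.7
```

View pics/w10.png

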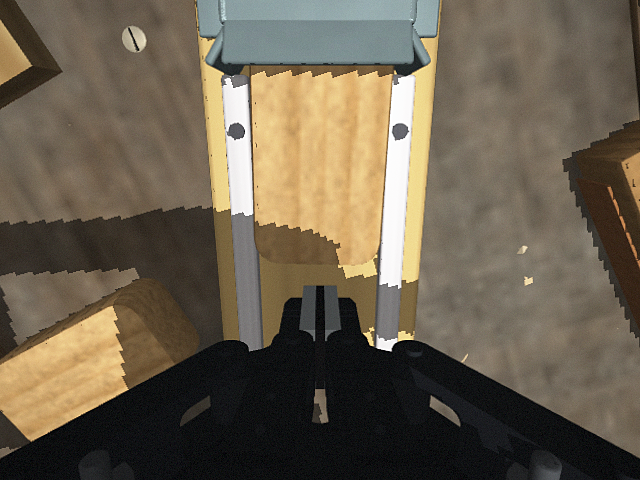

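Blank B is straight between the rails. Next I'll push it in.

>>> step_arm(xyz=[[2.8,9.6,0],[3.9,13.4,0],[5,17.3,0],[6.2,21.1,0],[7.3,25,0],[8.4,28.8,0],[9.5,32.6,0],[10.6,36.5,0],[11.8,40.3,0],[12.9,44.2,0]], spin=[0,0,0,0,0,0,0,0,0,0], fingers=[0,0,0,0,0,0,0,0,0,0])

```text
time_s: 16.25
eef_pos: [0.5655, 0.0014, 0.0383]
eef_rot: [0.7, 0.1, 0.7, -0.1]
wrist_force: [0.4, -1.1, 1.2]
opening: -0.001
```

>>> step_arm(xyz=[[1.4,4.8,0],[2.8,9.6,0],[4.2,14.4,0],[5.6,19.2,0],[6.7,23,0],[7.8,26.9,0],[7.8,26.9,0]], spin=[0,0,0,0,0,0,0], fingers=[0,0,0,0,0,0,0])

```text
time_s: 16.95
eef_pos: [0.5733, 0.0287, 0.0382]
eef_rot: [0.7, 0.1, 0.7, -0.1]
wrist_force: [-1.2, -0.3, -0.3]
opening: 0.003
```

```bash
python3 mg.py
```

```text
mag x,y of TCP [-25.49   0.42] axial F -0.63 lat 1.02
```

>>> step_arm(xyz=[[-4,-15,20],[-8,-35,65],[-15,-75,110],[-25,-120,130],[-38,-165,140],[-50,-210,140],[-62,-255,140],[-74,-300,140],[-86,-345,140],[-98,-388,140]], spin=[0,-0.1,-0.25,-0.4,-0.55,-0.7,-0.85,-1.0,-1.14,-1.28], fingers=[0,0,85,85,85,85,85,85,85,85])

```text
time_s: 17.95
eef_pos: [0.4744, -0.3616, 0.1782]
eef_rot: [0.5, 0.5, 0.5, -0.5]
wrist_force: [0.9, -0.0, 1.5]
opening: 0.855
```

>>> step_arm(xyz=[[-10,-35,0],[-19,-68,0],[-19,-68,0],[-19,-68,0]], spin=[-0.08,-0.1,-0.1,-0.1], fingers=[85,85,85,85])

```text
time_s: 18.35
eef_pos: [0.4557, -0.4281, 0.1777]
eef_rot: [0.475, 0.523, 0.476, -0.523]
wrist_force: [0.1, 0.5, 0.6]
opening: 0.851
```

```bash
python3 look.py w11
```

```text
t 18.35 tcp [ 455.7 -428.1  177.7] tooly -5.42 F [0.1 0.5 0.6] open 0.851
[ 65. 248.] c 452.7 -230.4 size 84.8 48.0 axis 3.3 fill 0.86
[185. 239.] c 450.8 -322.9 size 47.8 85.0 axis 172.0 fill 0.86
[526. 233.] c 433.6 -585.3 size 208.3 42.1 axis 1.3 fill 0.56
[101. 116.] c 545.3 -282.7 size 47.7 84.5 axis 178.7 fill 0.86
[369.  90.] c 545.0 -469.8 size 84.7 47.8 axis 2.9 fill 0.86
[598.  38.] c 564.8 -619.8 size 49.5 51.3 axis 99.0 fill 0.79
```

View pics/w11.png

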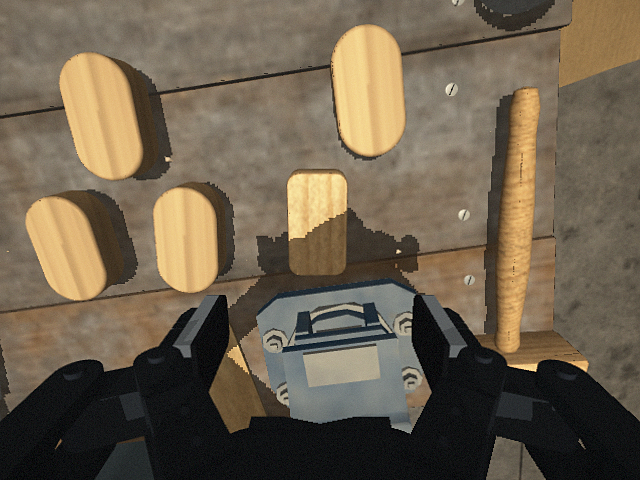

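The square blank A covers (288–347, 170–275), with the vise just behind it from row 283. I need the vise's height and position relative to the gripper.

```bash
python3 - <<'E'
from h import *
m=eyes.camera_model("wrist");T=np.load("w11.npz")["T"]
c=cast([[288,171],[347,171],[347,275],[288,273]],.03,m,T)[:,:2]*1000;print("A",c.round(1).tolist(),c.mean(0).round(1))
mt=eyes.camera_model("top");Tt=mt["pose"]
im=cv2.imread("pics/top0.png");cv2.imwrite("pics/vt.png",cv2.resize(im[255:365,400:520],None,fx=5,fy=5,interpolation=cv2.INTER_CUBIC))
s=cv2.imread("pics/scene0.png");cv2.imwrite("pics/vs.png",cv2.resize(s[255:395,340:500],None,fx=5,fy=4,interpolation=cv2.INTER_CUBIC))
E
```

```text
A [[497.4, -408.0], [493.3, -450.9], [411.6, -444.9], [417.6, -398.5]] [ 455.  -425.6]
```

View pics/vt.png

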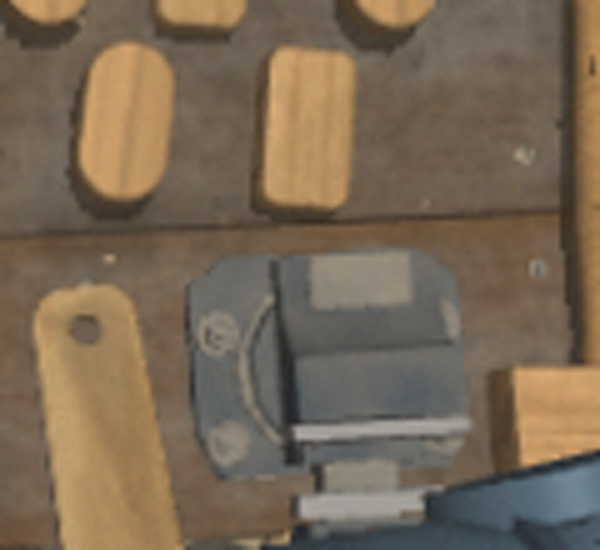

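View pics/vs.png

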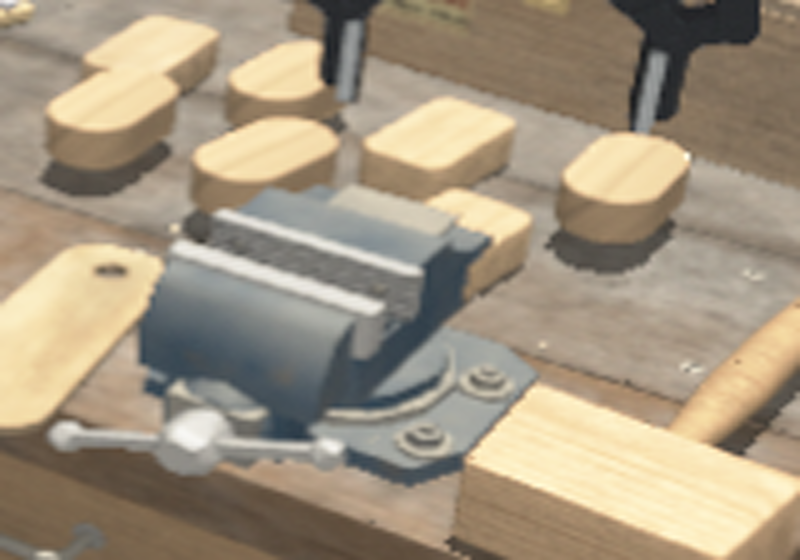

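```bash
python3 - <<'E'
from h import *
m=eyes.camera_model("wrist");T=np.load("w11.npz")["T"]; mt=eyes.camera_model("top");Tt=mt["pose"]
def tri(p1,p2):
    a=cast([p1],0,m,T)[0];b=cast([p2],0,mt,Tt)[0];o1=T[:3,3];o2=Tt[:3,3];d1=a-o1;d2=b-o2
    A=np.c_[d1,-d2];s=np.linalg.lstsq(A,o2-o1,rcond=None)[0];q=o1+s[0]*d1;r=o2+s[1]*d2
    return ((q+r)/2*1000).round(1),np.linalg.norm(q-r)*1000
print(tri([304,350],[462.3,306]),tri([378,345],[482.4,305.4]))
for z in (0,.04,.06,.08,.1): print(z,(cast([[477,305.0]],z,mt,Tt)*1000).round(0),(cast([[320,300],[320,345]],z,m,T)*1000).round(0).tolist())
E
```

```text
(array([ 380.6, -411.1,   82.7]), np.float64(3.3934765409324807)) (array([ 381.5, -461.3,   84.6]), np.float64(2.7534362953175826))
0 [[ 391. -472.    0.]] [[377.0, -420.0, 0.0], [331.0, -416.0, 0.0]]
0.04 [[ 387. -461.   40.]] [[397.0, -422.0, 40.0], [357.0, -418.0, 40.0]]
0.06 [[ 385. -456.   60.]] [[407.0, -423.0, 60.0], [370.0, -419.0, 60.0]]
0.08 [[ 383. -450.   80.]] [[417.0, -424.0, 80.0], [383.0, -421.0, 80.0]]
0.1 [[ 381. -445.  100.]] [[427.0, -425.0, 100.0], [396.0, -422.0, 100.0]]
```

The vise top is at z≈84 mm for x ≤ 382 mm. The gripper body's rear at x≈415 clears it by about 30 mm, so I'll grasp.

>>> step_arm(xyz=[[4,0,-45],[4,0,-90],[4,0,-130],[4,0,-150],[4,0,-157],[4,0,-157],[4,0,-157],[4,0,-157],[4,0,-157],[4,0,-157]], spin=[0,0,0,0,0,0,0,0,0,0], fingers=[85,85,85,85,85,85,0,0,0,0])

```text
time_s: 19.4
eef_pos: [0.4615, -0.4293, 0.0238]
eef_rot: [-0.478, -0.523, -0.475, 0.523]
wrist_force: [0.2, 1.5, 6.4]
opening: 0.521
```

>>> step_arm(xyz=[[0,0,0],[0,0,0],[2,5,30],[4,10,60]], spin=[0,0,0,0], fingers=[0,0,0,0])

```text
time_s: 19.8
eef_pos: [0.4636, -0.4174, 0.0816]
eef_rot: [0.475, 0.523, 0.477, -0.523]
wrist_force: [0.7, -0.2, -0.7]
opening: 0.525
```

```bash
python3 look.py w12
```

```text
t 19.8 tcp [ 463.6 -417.4   81.6] tooly -5.36 F [ 0.7 -0.2 -0.7] open 0.525
[142. 302.] c 454.8 -321.9 size 48.9 73.7 axis 172.0 fill 0.82
[624. 291.] c 431.0 -571.2 size 164.2 22.7 axis 5.9 fill 0.56
[ 27. 136.] c 540.0 -292.4 size 32.9 84.8 axis 160.8 fill 0.74
[423.  89.] c 542.5 -471.4 size 82.5 48.8 axis 2.7 fill 0.88
```

View pics/w12.png

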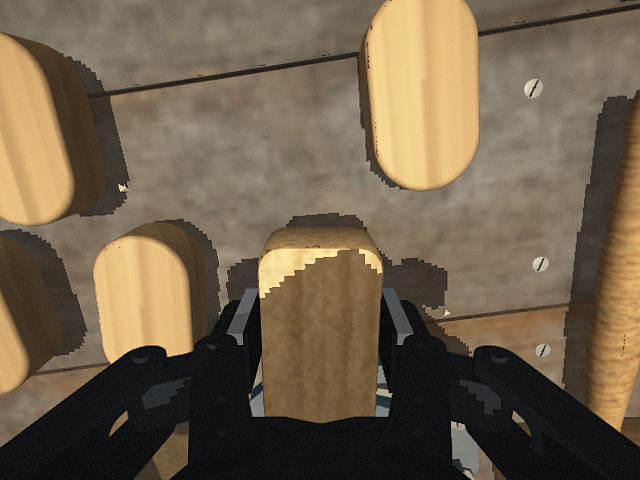

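Blank A is held about 8 mm rearward in the grip, with its nose at row 250. I'll carry it over.

>>> step_arm(xyz=[[8,35,10],[18,75,10],[29,120,10],[40,165,10],[51,210,10],[61,255,10],[72,300,10],[82,340,10],[91,378,10],[97,400,10]], spin=[0.14,0.28,0.42,0.56,0.7,0.84,0.98,1.12,1.25,1.36], fingers=[0,0,0,0,0,0,0,0,0,0])

```text
time_s: 20.85
eef_pos: [0.5616, -0.0151, 0.092]
eef_rot: [0.7, 0.105, 0.699, -0.104]
wrist_force: [-0.1, -0.3, -0.8]
opening: 0.522
```

>>> step_arm(xyz=[[0,3,0],[0,3,-15],[0,3,-35],[0,3,-44],[0,3,-46],[0,3,-46]], spin=[0.02,0.02,0.02,0.02,0.02,0.02], fingers=[0,0,0,0,0,0])

```text
time_s: 21.45
eef_pos: [0.5609, -0.0158, 0.0448]
eef_rot: [0.7, 0.101, 0.7, -0.101]
wrist_force: [0.6, -0.2, -0.9]
opening: 0.519
```

```bash
python3 look.py w13;python3 mg.py
```

```text
t 21.45 tcp [560.9 -15.8  44.8] tooly 73.62 F [ 0.6 -0.2 -0.9] open 0.519
[320. 193.] c 572.8 27.8 size 26.9 45.6 axis 163.7 fill 0.71
mag x,y of TCP [-71.47  -0.62] axial F 0.32 lat 0.1
```

View pics/w13.png

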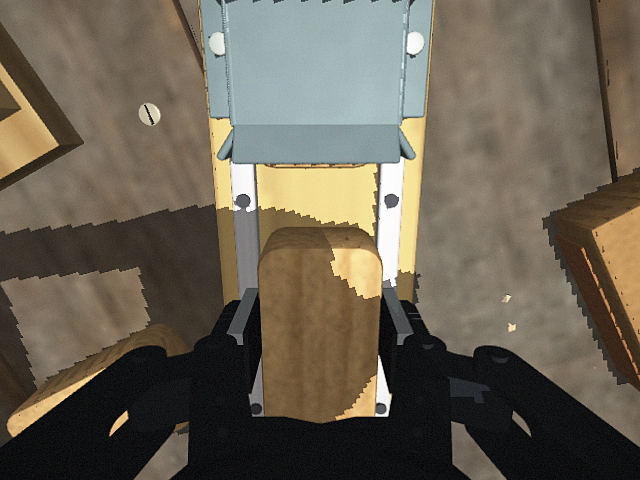

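It's well aligned. I'll lower and advance while gripped: at the end of this move the tail will be near x≈-80, well short of the pin.

>>> step_arm(xyz=[[-0.6,0.2,-4],[-0.6,0.2,-7],[-0.6,0.2,-7],[1.6,7.9,-7],[3.9,15.6,-7],[6.1,23.2,-7],[8.4,31,-7],[10,36.6,-7],[10.6,38.6,-7],[10.6,38.6,-7]], spin=[0,0,0,0,0,0,0,0,0,0], fingers=[0,0,0,0,0,0,0,0,0,0])

```text
time_s: 22.5
eef_pos: [0.5719, 0.0241, 0.0383]
eef_rot: [0.7, 0.1, 0.7, -0.1]
wrist_force: [-1.0, 0.8, -0.6]
opening: 0.521
```

```bash
python3 mg.py
```

```text
mag x,y of TCP [-30.3    0.44] axial F 0.49 lat 1.18
```

>>> step_arm(xyz=[[0,0,0],[0,0,0],[0,0,0],[-4.2,-14.4,0],[-9.8,-33.6,0],[-15.4,-52.8,0],[-20.4,-70,0],[-20.4,-70,0],[-20.4,-70,0],[-20.4,-70,0]], spin=[0,0,0,0,0,0,0,0,0,0], fingers=[75,75,75,75,75,75,75,0,0,0])

```text
time_s: 23.5
eef_pos: [0.5514, -0.0462, 0.0383]
eef_rot: [0.7, 0.1, 0.7, -0.1]
wrist_force: [0.8, -0.2, 0.1]
opening: 0.244
```

>>> step_arm(xyz=[[0,0,0],[0,0,0],[0,0,0],[0,0,0]], spin=[0,0,0,0], fingers=[0,0,0,0])

```text
time_s: 23.9
eef_pos: [0.5514, -0.046, 0.0382]
eef_rot: [0.7, 0.1, 0.7, -0.1]
wrist_force: [0.2, -0.5, -0.4]
opening: 0.0
```

```bash
python3 look.py w14;python3 mg.py
```

```text
t 23.9 tcp [551.4 -46.   38.2] tooly 73.76 F [ 0.2 -0.5 -0.4] open 0.0
[ 67. 368.] c 442.1 -43.6 size 72.7 40.1 axis 12.7 fill 0.78
[322. 157.] c 567.3 6.3 size 78.9 48.2 axis 73.3 fill 0.8
[420. 154.] c 602.9 -0.4 size 89.8 6.9 axis 74.1 fill 0.86
mag x,y of TCP [-103.47    0.43] axial F 0.25 lat 0.94
```

View pics/w14.png

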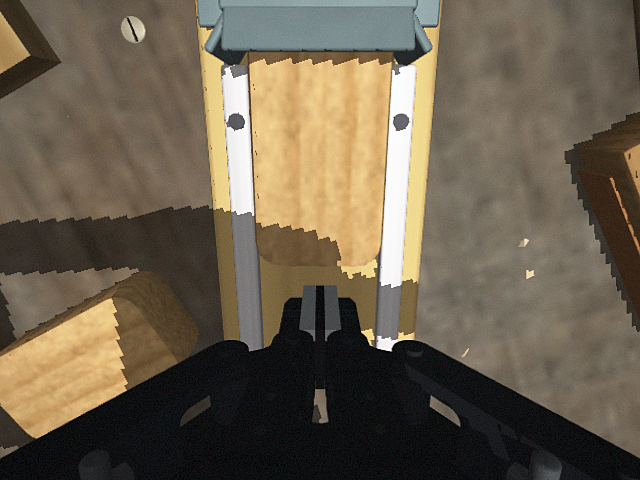

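The third blank's tail is at row 265. I'll push it to a tail position of about -60, then creep with force checks.

>>> step_arm(xyz=[[2.8,9.6,0],[3.9,13.4,0],[5,17.3,0],[6.2,21.1,0],[7.3,25,0],[8.4,28.8,0],[9,30.7,0],[9,30.7,0]], spin=[0,0,0,0,0,0,0,0], fingers=[0,0,0,0,0,0,0,0])

```text
time_s: 24.75
eef_pos: [0.5605, -0.0152, 0.0383]
eef_rot: [0.7, 0.1, 0.7, -0.1]
wrist_force: [-0.3, 0.4, 0.4]
opening: 0.002
```

```bash
python3 mg.py
```

```text
mag x,y of TCP [-71.25   0.4 ] axial F 0.36 lat 0.38
```

>>> step_arm(xyz=[[0.3,1,0],[0.6,1.9,0],[0.8,2.9,0],[1.1,3.8,0]], spin=[0,0,0,0], fingers=[0,0,0,0])

```text
time_s: 25.15
eef_pos: [0.5614, -0.0118, 0.0382]
eef_rot: [0.7, 0.1, 0.7, -0.1]
wrist_force: [-0.9, -1.2, -0.2]
opening: -0.0
```

```bash
python3 mg.py
```

```text
mag x,y of TCP [-67.77   0.41] axial F -1.42 lat 0.57
```

>>> step_arm(xyz=[[0.3,1,0],[0.6,1.9,0],[0.8,2.9,0],[1.1,3.8,0]], spin=[0,0,0,0], fingers=[0,0,0,0])

```text
time_s: 25.55
eef_pos: [0.5626, -0.0079, 0.0383]
eef_rot: [0.7, 0.1, 0.7, -0.1]
wrist_force: [0.5, -1.3, -0.0]
opening: -0.001
```

```bash
python3 mg.py
```

```text
mag x,y of TCP [-63.69   0.41] axial F -1.08 lat -0.87
```

>>> step_arm(xyz=[[0.3,1,0],[0.6,1.9,0],[0.8,2.9,0],[1.1,3.8,0]], spin=[0,0,0,0], fingers=[0,0,0,0])

```text
time_s: 25.95
eef_pos: [0.5637, -0.0041, 0.0383]
eef_rot: [0.7, 0.1, 0.7, -0.1]
wrist_force: [-0.9, -0.8, -0.3]
opening: 0.0
```

>>> step_arm(xyz=[[0.3,1,0],[0.6,1.9,0],[0.8,2.9,0],[1.1,3.8,0]], spin=[0,0,0,0], fingers=[0,0,0,0])

```text
time_s: 26.35
eef_pos: [0.5648, -0.0004, 0.0383]
eef_rot: [0.7, 0.1, 0.7, -0.1]
wrist_force: [0.3, -2.0, -1.3]
opening: -0.001
```

```bash
python3 mg.py
```

```text
mag x,y of TCP [-55.8    0.41] axial F -1.84 lat -0.85
```

>>> step_arm(xyz=[[0.3,1,0],[0.6,1.9,0],[0.8,2.9,0],[1.1,3.8,0]], spin=[0,0,0,0], fingers=[0,0,0,0])

```text
time_s: 26.75
eef_pos: [0.5659, 0.0034, 0.0383]
eef_rot: [0.7, 0.1, 0.7, -0.1]
wrist_force: [-0.1, -1.5, -1.1]
opening: 0.004
```

>>> step_arm(xyz=[[0.3,1,0],[0.6,1.9,0],[0.8,2.9,0],[1.1,3.8,0]], spin=[0,0,0,0], fingers=[0,0,0,0])

```text
time_s: 27.15
eef_pos: [0.567, 0.0072, 0.0383]
eef_rot: [0.7, 0.1, 0.7, -0.1]
wrist_force: [-0.5, -0.8, -0.5]
opening: 0.002
```

```bash
python3 mg.py
```

```text
mag x,y of TCP [-47.89   0.42] axial F -0.95 lat 0.23
```

>>> step_arm(xyz=[[0.3,1,0],[0.6,1.9,0],[0.8,2.9,0],[1.1,3.8,0]], spin=[0,0,0,0], fingers=[0,0,0,0])

```text
time_s: 27.55
eef_pos: [0.5681, 0.011, 0.0383]
eef_rot: [0.7, 0.1, 0.7, -0.1]
wrist_force: [0.5, -0.5, -0.4]
opening: 0.001
```

```bash
python3 look.py w15; python3 mg.py; python3 - <<'E'
from h import *
im=eyes.camera("top")[:,:,::-1]; cv2.imwrite("pics/t15.png",cv2.resize(im[170:275,135:345],None,fx=3.8,fy=3.8,interpolation=cv2.INTER_CUBIC))
E
```

```text
t 27.55 tcp [568.1  11.   38.3] tooly 73.73 F [ 0.5 -0.5 -0.4] open 0.001
mag x,y of TCP [-43.78   0.4 ] axial F -0.59 lat 0.04
```

View pics/w15.png

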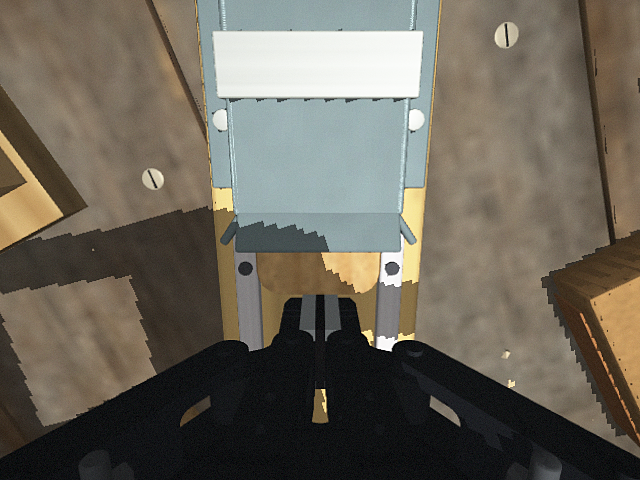

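View pics/t15.png

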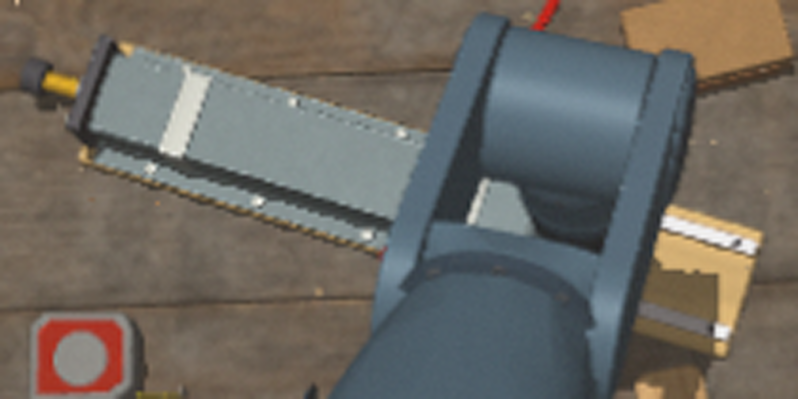

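The fingers are at the blank's tail (about row 293). The knob at (35,75) shows no pin yet. I'll keep creeping.

>>> step_arm(xyz=[[0.3,1,0],[0.6,1.9,0],[0.8,2.9,0],[0.8,2.9,0]], spin=[0,0,0,0], fingers=[0,0,0,0])

```text
time_s: 28.05
eef_pos: [0.5688, 0.013, 0.0383]
eef_rot: [0.7, 0.099, 0.7, -0.101]
wrist_force: [-1.4, -5.9, -0.4]
opening: -0.001
```

```bash
python3 mg.py
```

```text
mag x,y of TCP [-41.82   0.33] axial F -6.07 lat -0.3
```

>>> step_arm(xyz=[[0.3,1,0],[0.6,1.9,0],[0.8,2.9,0],[0.8,2.9,0]], spin=[0,0,0,0], fingers=[0,0,0,0])

```text
time_s: 28.45
eef_pos: [0.5696, 0.0157, 0.0383]
eef_rot: [0.7, 0.099, 0.7, -0.101]
wrist_force: [-1.8, -5.8, 1.0]
opening: -0.002
```

```bash
python3 mg.py
```

```text
mag x,y of TCP [-39.05   0.33] axial F -6.12 lat 0.11
```

>>> step_arm(xyz=[[0.3,1,0],[0.6,1.9,0],[0.8,2.9,0],[0.8,2.9,0]], spin=[0,0,0,0], fingers=[0,0,0,0])

```text
time_s: 28.85
eef_pos: [0.5704, 0.0186, 0.0383]
eef_rot: [0.7, 0.099, 0.7, -0.101]
wrist_force: [-1.7, -5.9, 0.5]
opening: 0.002
```

```bash
python3 mg.py
```

```text
mag x,y of TCP [-36.01   0.36] axial F -6.18 lat -0.04
```

The force stepped up to 6 N, so the pin is engaged from TCP x≈-42.5. I expect it to come up solid near -30.5.

>>> step_arm(xyz=[[0.3,1,0],[0.6,1.9,0],[0.8,2.9,0],[0.8,2.9,0]], spin=[0,0,0,0], fingers=[0,0,0,0])

```text
time_s: 29.25
eef_pos: [0.5712, 0.0215, 0.0383]
eef_rot: [0.7, 0.099, 0.7, -0.101]
wrist_force: [-1.5, -6.1, 0.2]
opening: -0.002
```

```bash
python3 mg.py
```

```text
mag x,y of TCP [-33.07   0.4 ] axial F -6.3 lat -0.24
```

>>> step_arm(xyz=[[0.2,0.5,0],[0.3,1,0],[0.3,1,0]], spin=[0,0,0], fingers=[0,0,0])

```text
time_s: 29.55
eef_pos: [0.5714, 0.0224, 0.0383]
eef_rot: [0.7, 0.099, 0.7, -0.101]
wrist_force: [-2.5, -5.5, 0.6]
opening: 0.001
```

```bash
python3 mg.py
```

```text
mag x,y of TCP [-32.08   0.39] axial F -6.01 lat 0.81
```

>>> step_arm(xyz=[[0.2,0.5,0],[0.3,1,0],[0.3,1,0]], spin=[0,0,0], fingers=[0,0,0])

```text
time_s: 29.85
eef_pos: [0.5717, 0.0234, 0.0383]
eef_rot: [0.7, 0.099, 0.7, -0.101]
wrist_force: [-1.3, -6.5, 1.5]
opening: -0.001
```

```bash
python3 mg.py
```

```text
mag x,y of TCP [-31.04   0.39] axial F -6.6 lat -0.58
```

>>> step_arm(xyz=[[0.2,0.5,0],[0.3,1,0],[0.3,1,0]], spin=[0,0,0], fingers=[0,0,0])

```text
time_s: 30.15
eef_pos: [0.572, 0.0242, 0.0384]
eef_rot: [0.7, 0.099, 0.7, -0.101]
wrist_force: [-1.8, -7.1, 0.4]
opening: -0.0
```

```bash
python3 mg.py
```

```text
mag x,y of TCP [-30.17   0.33] axial F -7.35 lat -0.28
```

>>> step_arm(xyz=[[0.2,0.5,0],[0.3,1,0],[0.3,1,0]], spin=[0,0,0], fingers=[0,0,0])

```text
time_s: 30.45
eef_pos: [0.5721, 0.0243, 0.0383]
eef_rot: [0.7, 0.099, 0.7, -0.101]
wrist_force: [-3.7, -10.9, 1.2]
opening: -0.001
```

```bash
python3 mg.py
```

```text
mag x,y of TCP [-30.11   0.32] axial F -11.51 lat 0.45
```

The TCP has stopped and the force rises 4 N per mm, so the row is solid about 12 mm after the pin engaged. I'll nudge it once more to confirm, then back off and look at the tell-tale.

>>> step_arm(xyz=[[0.3,1,0],[0.3,1,0]], spin=[0,0], fingers=[0,0])

```text
time_s: 30.65
eef_pos: [0.5721, 0.0243, 0.0384]
eef_rot: [0.7, 0.098, 0.701, -0.102]
wrist_force: [-5.4, -15.2, 2.2]
opening: 0.001
```

>>> step_arm(xyz=[[-1.4,-4.8,0],[-5.6,-19,0],[-11,-38,10],[-14,-48,50],[-20,-70,95],[-40,-110,120],[-60,-155,120],[-80,-200,120],[-90,-240,120],[-90,-240,120]], spin=[0,0,0,0,0,0,0,0,0,0], fingers=[0,0,0,0,0,0,0,0,0,0])

```text
time_s: 31.65
eef_pos: [0.4816, -0.2174, 0.1589]
eef_rot: [0.7, 0.101, 0.699, -0.103]
wrist_force: [0.3, -0.1, 0.9]
opening: 0.001
```

```bash
python3 look.py w16; python3 - <<'E'
from h import *
im=eyes.camera("top")[:,:,::-1]; cv2.imwrite("pics/t16.png",cv2.resize(im[170:320,130:340],None,fx=3.8,fy=3.8,interpolation=cv2.INTER_CUBIC))
im=eyes.camera("scene")[:,:,::-1]; cv2.imwrite("pics/s16.png",im)
E
```

```text
t 31.65 tcp [ 481.6 -217.4  158.9] tooly 73.42 F [ 0.3 -0.1  0.9] open 0.001
[430. 300.] c 546.6 -296.5 size 48.4 85.3 axis 178.9 fill 0.86
```

View pics/t16.png

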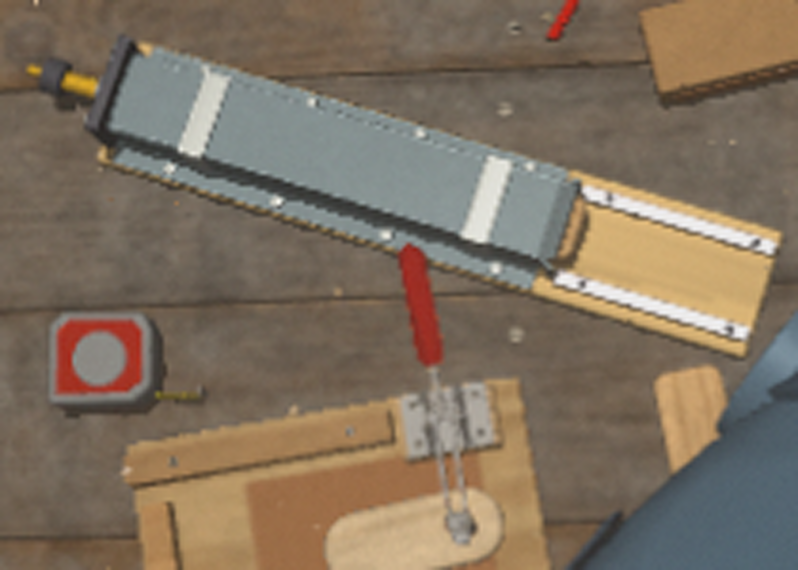

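View pics/s16.png

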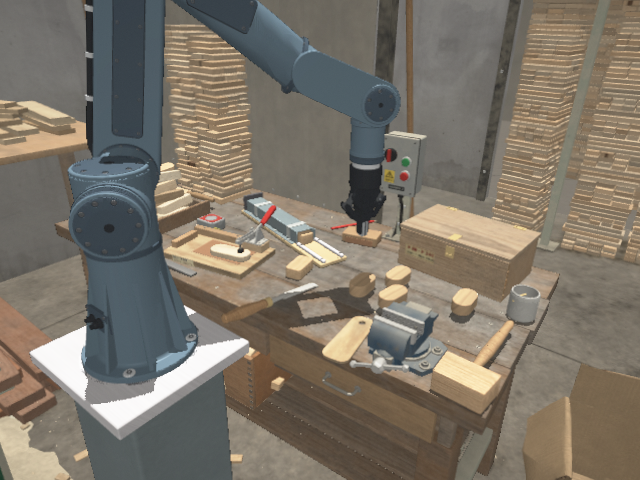

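View pics/w16.png

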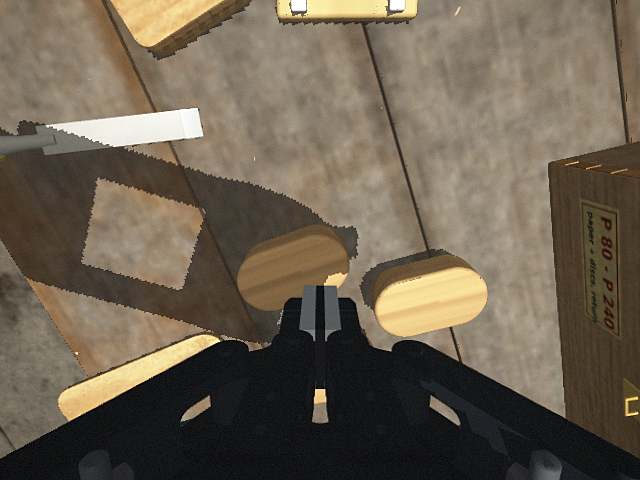

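The brass pin now stands out beyond the black knob at (33,70), the last blank's tail sits square under the lip at (572,225), and the sample is where it was. The arm touches nothing, so I'll hand in.

```bash
python3 -c "
from bench import hand_in; print(hand_in())"
```

```text
the job is handed in; nothing more can be done
None
```

The three square-ended blanks, the same shape as the sample, are in the magazine against the stop, and I handed the job in at about 32 s of the 72 s allowed. I set each one on the apron, started its nose into the mouth while gripped, and pushed it in from behind with shut fingers.

- **Feel of the stop:** the push force was about 1–2 N while sliding, then 6 N over about 12 mm as the pin pressed in. After that the row was solid: the tool stopped moving, and I backed off at about 16 N, well under the 60 N limit.
- **Last pictures:** the brass pin stands out of the knob, and the last blank's tail sits square just outside the mouth, about 19 mm by the tool position. The sample, cork block and tape measure look unmoved. Three of the four round blanks are in view on the bench; the fourth was hidden in the last views but in place earlier and never handled.
- **Disagreements:** the top camera put the blanks about 5 mm off along their length compared with the wrist camera, so I used the wrist values. I saw the pin only in the pictures and could not read its travel directly.

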